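# Set the easel leg to its length mark and slide the cam lever shut

### The arm

A 6-joint arm with a two-finger parallel gripper is mounted at the origin on the work surface. World frame = base frame: x ahead of the robot, y to its left, z up, the work surface at z = 0. Lengths are in m, angles in rad, forces in N, time in s.
With the tool pointing down it reaches from about 0.425 to 1.125 m from the base axis. Payload 14.9 kg.
Tool frame: the origin (TCP) lies at the very end of the fingers, on their centre line; the grasp point (between the pads) lies 19 mm behind it; z points along the fingers, y is the line along which they close (so a half turn about z gives the same grasp; the last joint's range is limited). The gripper opens to 91 mm and grips with 3 to 60 N. Pads are 32 mm wide; open, the fingers measure 118 mm over their backs; the gripper's body (76 mm by 178 mm) begins 60 mm behind the grasp point.
Start: joints at [-1.201, 0.379, 1.734, -0, 1.028, -0.033], TCP at [0.274, -0.644, 0.214] pointing down, gripper open.
Joint ranges: [-2.77, 2.77], [-0.74, 2.19], [0, 2.66], [-1.06, 4.2], [0.31, 2.87], [-3.08, 3.08]. Speed limits (rad/s): [1.89, 1.89, 2.39, 3.14, 3.14, 3.14].

### API

Orientations are given as [roll, pitch, yaw] about the fixed x, y, z axes, in that order (R = Rz(yaw) Ry(pitch) Rx(roll)).
In Python, from plant import state, viewer, robot, nets gives the robot as it stands. The module is installed in compiled form; this text tells all that it offers.
- The arm moves only by the tool drive_tool, never from a script. Its argument "plan" is a list of rows, each a list of 3 entries, a list of its own where there are three numbers: the shift along the tool's x, y, z in cm, then the turn about the tool's z in rad, then the closure, from -1 (fully open) to 1 (shut). In form: [[[tx, ty, tz], turn, gripper], ...]. A call has exactly 10 rows; each row is the pose to reach, as a shift and turn from the pose commanded when the call began, along the tool's axes at that moment; what a row does not reach only later rows make up. A row lasts 1/8 s, in which the tool goes at most 62.5 mm and 10.7 degrees, less where a joint would pass 70% of its speed; a pose out of reach is approached as far as the arm can. A call with a gripper value outside its range is refused whole. The fingers move at their own pace and stop on an object; "force" is the grip in N (left out, the last holds). Time passes only in rows, so rows that repeat a pose let the fingers close, or fill a call up. It gives the time, the measured TCP pose, the force, the opening and the grip force at its end, in the units of the state.
- state(): the state, without advancing time (a new reading comes with each control period).
- viewer.camera(name): name is "scene" or "top" or "wrist"; returns (picture, depth): 420x560x3 uint8, red, green, blue; 420x560 float32, m along the optical axis (not along the pixel's ray), 0 where there is no reading.
- viewer.calibration(name): a dict with "vertical_fov" (degrees; the focal length in pixels is half the picture's height over the tangent of half this angle, whatever the lens; pixels are square), "cx", "cy" (the principal point, pixels), "R" (3x3) and "t" (3): a world point X has camera coordinates R X + t. Camera axes: x right, y down, z forward; pixel columns grow to the right and rows downward; lengths in m; the calibration is good to about 2 mm. A picture is of the moment at which its call begins: read the wrist's pose just before it. calibration takes no time and is no camera call; for the wrist camera it gives the pose at the moment of the call.
- robot.hand_in(): hands the job in; it is judged then, once.
Trained networks look in the newest picture that a camera, given by its name, has taken for a name from the list of things; names that differ only in an ending like _2 or _b are one class to them, and where a whole thing is asked for, a point or a joint stands for the part that bears it (a point fixed in the world has none). Each returns a list of dicts, best first, with "conf" (0 to 1); they miss things now and then, are a little off and sometimes report something else, mostly with a low value. They report only what shows in the picture. A call takes as long as a camera call.
- nets.outline_of(label, camera): "mask" (420x560 bool, what is visible of it) and "box" ([left, top, right, bottom] in pixels, round what is visible of it).
The state is a dict: "time": time; "q": joint angles; "qd": joint speeds; "tau": joint torques, N m; "position": TCP position; "ee_rot": TCP orientation; "wrist_force": force on the tool from outside, world axes, zero at the start; "wrist_torque": the same for the moment, N m; "gripper_width": finger opening in m; "finger_force": force on a finger pad.
Only numpy, scipy, OpenCV 4.12 (cv2) and the standard library are available. Lean on these libraries where they do the work, as an engineer would, in place of code of your own. Each camera call takes 0.05 s, during which the arm holds its last target. There are 200 camera calls.

### The job

Take hold of the light-wood cross bar of the sprung easel leg, draw the leg out until the bar lines up with the tip of the pointed brass index beside its other end (the length mark), and, with the leg held at the mark all the while, slide the black cam lever fully home against the sleeve by running the fingers along the bar. Keep the fingers holding the bar at the mark: the program finishes still holding it, because the leg springs back when let go. Leave the jar, the bottle and the paint box on the board where they are.

Things in the scene. Friction and masses are not known exactly. Their poses are not given: they have to be found in the camera images.
- leg (a joint): Sliding easel leg, a 22 mm square aluminium tube lying level in a fixed wooden sleeve on a white board; value = how far drawn out (m), 0 = fully in (start), stop at 0.11. A spring pulls it in with 4.5 N (in) to 6.5 N (out). It only slides. Its near end carries a smooth wooden cross bar: 360 mm long, 12 mm thick (along the leg), 24 mm tall, centre 55 mm above the table, 43 mm above the board.
- bar_grip (a point): Point in the cross bar (mid thickness, mid height), 150 mm from the leg's centre line on the cam lever's side, 30 mm from the bar's end, free for fingers from above, one each side of the thickness. Moves with the leg. x: along the leg into the sleeve (drawing out is -x); y: along the bar, outward from the leg on the lever's side; z up. Closed loosely (16 to 20 mm) fingers slide along the bar.
- mark (a point): Tip of the pointed brass index, 45 mm tall, fixed on the steel rule at the board's edge, 15 mm beyond the cross bar's end that is away from the cam lever. Axes as bar_grip. The leg is at its length when the bar's centre line passes through this tip: bar_grip's x in this frame is 0. At the start the index is 40 to 80 mm out (-x) from the bar.
- cam_lever (a joint): Black sliding cam lever on an aluminium rail at the sleeve's mouth; value = how far open (m), 0 = home against the sleeve, starts 0.04 to 0.055, stop 0.06. Closes along -y of bar_grip (inwards); 4 N moves it, it stays where left. Its arm crosses 8 mm above the cross bar, so fingers around the bar, outside of the arm, push it when they run inwards along the bar.
- lever_mid (a point): Middle of the cam lever's arm, a level plate 10 mm thick (y), 16 mm tall (75 to 92 mm above the table), parallel to the leg, reaching 150 mm out from the sleeve's mouth; this point is 70 mm out. Moves with the lever; axes as bar_grip. It lies 45 mm from the leg's centre line when closed, 85 to 100 mm at the start.
- ink_jar: Small glass jar, 44 mm across and 55 mm tall, loose on the board beside the sleeve; leave alone. Origin at the centre of its underside.
- palette: White watercolour box, 100 x 75 x 10 mm, loose on the board beside the sleeve; leave alone. Origin at the centre of its underside.
- medium_bottle: White bottle, 36 mm across and 85 mm tall, loose on the board beside the sleeve; leave alone. Origin at the centre of its underside.

How it is judged:
By the outcome, as a careful person would: the job done as asked, in the order asked, and still so for the second after the job is handed in, while the arm keeps its last pose, push and grip.
It also fails if it takes over 42 s, if anything falls off the work surface, if the arm or the gripper's body presses on something with over 40 N, if the wrist force passes 120 N, or if a joint passes its speed limit or range.

## Working session

There is one attempt and no reset: what is moved stays moved. The work goes in short steps, Python scripts to look and compute and a tool call to move; the robot and the scene stay as the last step left them, time stands still between calls to the robot, and variables do not carry over. Pictures are saved under pics/ and viewed, at most 10 in all, crops included, and the job is handed in when it is done.

Besides the shell and the picture viewer there is one more tool, called after "Request:" in YAML: its name, and indented under it one key for each argument. drive_tool: Moves the arm, as the interface text tells. Its arguments: {"type":"object","properties":{"plan":{"type":"array","items":{"type":"array"}},"force":{"type":"number"}},"required":["plan"]}

```bash
mkdir -p pics
cat > h.py <<'E'
import numpy as np, cv2
from plant import state, viewer, robot, nets
def cam(n):
    p,d=viewer.camera(n); c=viewer.calibration(n)
    return p,d,c
def world(c,d,u,v):
    f=210/np.tan(np.radians(c["vertical_fov"])/2)
    u=np.asarray(u,float);v=np.asarray(v,float);d=np.asarray(d,float)
    P=np.stack([(u-c["cx"])/f*d,(v-c["cy"])/f*d,d],-1)
    return (P-np.array(c["t"]))@np.array(c["R"])
def proj(c,X):
    f=210/np.tan(np.radians(c["vertical_fov"])/2)
    p=np.array(c["R"])@np.array(X)+np.array(c["t"]); return p[0]/p[2]*f+c["cx"],p[1]/p[2]*f+c["cy"]
E
python3 - <<'E'
from h import *
for n in ["scene","top"]:
    p,d,c=cam(n); cv2.imwrite(f"pics/{n}.png",p[...,::-1]); np.savez(n,p=p,d=d)
    for l in ["leg","bar_grip","cam_lever","mark","ink_jar","palette","medium_bottle"]:
        for o in nets.outline_of(l,n)[:2]:
            m=o["mask"]&(d>0); v,u=np.nonzero(m)
            W=world(c,d[m],u,v); print(n,l,round(o["conf"],2),o["box"],np.round(np.median(W,0),3) if len(W) else None,np.round(np.percentile(W,[2,98],axis=0),3).tolist() if len(W) else None)
s=state();print(s["time"],s["position"],s["ee_rot"])
E
```

```text
scene leg 0.86 [207.8, 150.9, 340.9, 316.7] [ 0.62  -0.083  0.066] [[0.603, -0.244, 0.044], [0.648, 0.097, 0.07]]
scene bar_grip 0.6 [207.7, 151.8, 341.7, 316.3] [ 0.619 -0.082  0.065] [[0.599, -0.244, 0.011], [0.648, 0.102, 0.07]]
scene cam_lever 0.85 [254.6, 147.6, 354.2, 215.2] [0.622 0.017 0.091] [[0.497, -0.0, 0.078], [0.684, 0.036, 0.097]]
scene cam_lever 0.18 [359.5, 207.4, 386.4, 241.8] [0.73  0.037 0.065] [[0.712, 0.028, 0.016], [0.745, 0.053, 0.097]]
scene mark 0.64 [164.1, 299.2, 184.1, 326.5] [ 0.576 -0.28   0.026] [[0.562, -0.29, 0.014], [0.584, -0.269, 0.061]]
scene ink_jar 0.72 [246.8, 334.7, 278.0, 371.2] [ 0.723 -0.241  0.066] [[0.697, -0.258, 0.011], [0.741, -0.221, 0.069]]
scene palette 0.73 [206.2, 150.9, 339.2, 316.8] [ 0.619 -0.082  0.065] [[0.594, -0.244, 0.011], [0.647, 0.098, 0.07]]
scene palette 0.67 [268.0, 278.1, 342.2, 352.8] [ 0.731 -0.147  0.022] [[0.694, -0.193, 0.016], [0.766, -0.097, 0.025]]
scene medium_bottle 0.64 [360.5, 204.3, 385.6, 242.2] [0.73  0.036 0.066] [[0.713, 0.028, 0.018], [0.744, 0.053, 0.097]]
top bar_grip 0.6 [197.6, 197.5, 369.7, 2
[... 273 characters left out ...]
0.02], [0.583, -0.267, 0.064]]
top mark 0.55 [195.3, 196.7, 368.3, 227.4] [ 0.615 -0.068  0.067] [[0.6, -0.239, 0.013], [0.649, 0.1, 0.073]]
top ink_jar 0.91 [351.6, 157.5, 373.6, 182.6] [ 0.714 -0.234  0.067] [[0.699, -0.253, 0.028], [0.733, -0.217, 0.071]]
top ink_jar 0.72 [195.4, 198.7, 366.1, 228.7] [ 0.615 -0.067  0.067] [[0.6, -0.226, 0.016], [0.648, 0.103, 0.073]]
top palette 0.84 [294.8, 150.1, 343.2, 184.9] [ 0.729 -0.143  0.024] [[0.693, -0.192, 0.015], [0.766, -0.095, 0.028]]
top medium_bottle 0.71 [221.8, 155.9, 237.6, 180.4] [0.721 0.045 0.068] [[0.71, 0.03, 0.011], [0.756, 0.071, 0.099]]
0.8 [ 0.27439322 -0.64400001  0.21396544] [ 3.14153843e+00 -1.55181888e-05  4.02771600e-01]
```

View pics/top.png

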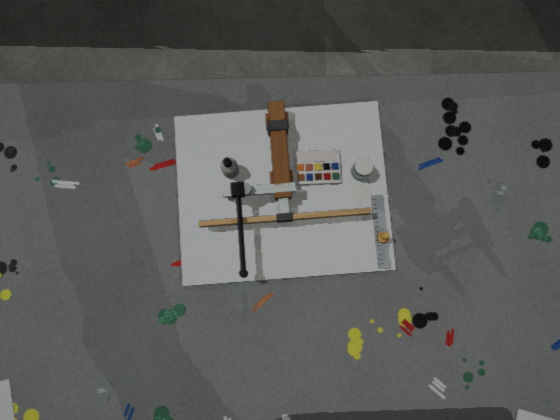

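View pics/scene.png

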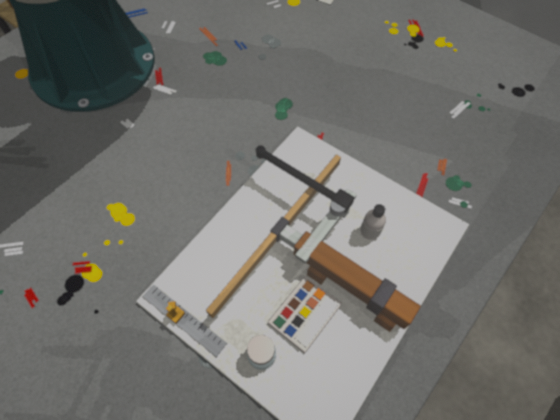

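The top view shows the bar from about (199,223) to (371,211), the lever arm at column ~241 and the brass index at (383,237). The scene view agrees; some net hits (bar labelled palette, jar or mark) are wrong. Next I fit the lines.

Run:
```python
from h import *
for n in ["top","scene"]:
    z=np.load(n+".npz"); p,d=z["p"],z["d"]; c=viewer.calibration(n)
    v,u=np.mgrid[:420,:560]; W=world(c,d,u,v)
    r,g,b=[p[...,i].astype(int) for i in range(3)]
    sel=(W[...,2]>.058)&(W[...,2]<.078)&(r-b>40)&(W[...,0]>.55)&(W[...,0]<.66)&(W[...,1]>-.255)&(W[...,1]<.14)
    Q=W[sel]; 
    k=np.polyfit(Q[:,1],Q[:,0],1)
    for _ in range(3):
        e=Q[:,0]-np.polyval(k,Q[:,1]); Q=Q[abs(e)<.009]; k=np.polyfit(Q[:,1],Q[:,0],1)
    print(n,"bar x=",k,len(Q),"y",Q[:,1].min(),Q[:,1].max(),"z",np.median(Q[:,2]))
    sel=(W[...,1]<-.255)&(W[...,1]>-.3)&(W[...,0]>.54)&(W[...,0]<.61)&(W[...,2]>.03)
    M=W[sel]; M=M[np.argsort(-M[:,2])]; print("mark",np.round(M[:8],3).tolist(),np.round(M.mean(0),3))
    sel=(W[...,2]>.085)&(W[...,2]<.105)&(p.sum(-1)<200)&(W[...,0]>.5)&(W[...,0]<.66)&(abs(W[...,1]-.02)<.05)
    L=W[sel]; kk=np.polyfit(L[:,0],L[:,1],1); print("lever y=",kk,"z",np.median(L[:,2]),np.round(L[:,0].min(),3))
```

```text
top bar x= [-0.05824442  0.61038391] 726 y -0.2467552236220142 0.10819003812438563 z 0.06775043833878344
mark [[0.573, -0.276, 0.064], [0.571, -0.276, 0.064], [0.577, -0.276, 0.064], [0.575, -0.278, 0.064], [0.577, -0.282, 0.064], [0.573, -0.272, 0.064], [0.571, -0.272, 0.063], [0.573, -0.278, 0.063]] [ 0.573 -0.277  0.058]
lever y= [ 0.0587307  -0.01397632] z 0.0922062136298206 0.501
scene bar x= [-0.05944069  0.61160272] 1222 y -0.24878324108053773 0.10982244475336038 z 0.06618807193676675
mark [[0.574, -0.282, 0.061], [0.58, -0.275, 0.061], [0.571, -0.274, 0.061], [0.578, -0.275, 0.061], [0.57, -0.271, 0.061], [0.574, -0.271, 0.061], [0.57, -0.275, 0.061], [0.57, -0.277, 0.06]] [ 0.574 -0.279  0.054]
lever y= [ 0.05793572 -0.01643769] z 0.0900492189754193 0.5
```

Request:
drive_tool:
  plan:
    - [[38,-27,-6],-1.227,-1]
    - [[38,-27,-6],-1.227,-1]
    - [[38,-27,-6],-1.227,-1]
    - [[38,-27,-6],-1.227,-1]
    - [[38,-27,-6],-1.227,-1]
    - [[38,-27,-6],-1.227,-1]
    - [[38,-27,-6],-1.227,-1]
    - [[38,-27,-6],-1.227,-1]
    - [[38,-27,-6],-1.227,-1]
    - [[38,-27,-6],-1.227,-1]
  force: 10

```text
time: 2.05
position: [0.5179, -0.247, 0.2739]
ee_rot: [-3.141, 0.0, 1.63]
wrist_force: [-0.0, -0.0, 0.3]
gripper_width: 0.0915
finger_force: 0.0
```

Run:
```python
from h import *
s=state();print(s["time"],s["position"],s["ee_rot"],s["gripper_width"],s["qd"])
p,d,c=cam("wrist"); cv2.imwrite("pics/w1.png",p[...,::-1]); np.savez("w1",p=p,d=d,R=c["R"],t=c["t"])
print(proj(c,[.574,-.277,.06]),-np.array(c["R"]).T@np.array(c["t"]))
for l in ["mark","bar_grip"]:
    for o in nets.outline_of(l,"wrist")[:2]:
        m=o["mask"]&(d>0); v,u=np.nonzero(m)
        W=world(c,d[m],u,v);print(l,o["conf"],o["box"],np.round(np.percentile(W,[2,50,98],axis=0),3).tolist())
```

```text
2.05 [ 0.51789049 -0.24699765  0.27385722] [-3.14146781e+00  8.33208161e-05  1.62983121e+00] 0.09146799963779553 [-0.01606197  0.00366358  0.00234799  0.00125193  0.00195853  0.00115718]
(np.float64(319.7183546078122), np.float64(215.734472790657)) [ 0.51469609 -0.17700331  0.44468106]
mark 0.64 [310.6, 201.4, 325.4, 221.5] [[0.563, -0.288, 0.016], [0.572, -0.274, 0.026], [0.584, -0.267, 0.061]]
bar_grip 0.83 [359.7, 3.6, 417.9, 194.9] [[0.608, -0.24, 0.046], [0.62, -0.104, 0.066], [0.653, -0.049, 0.071]]
```

View pics/w1.png

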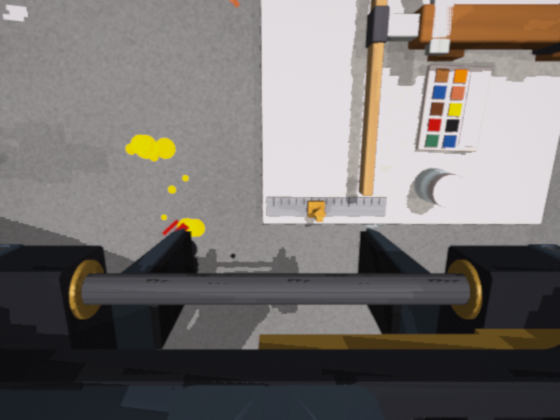

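The wrist view shows the bar's free end at (367,193) and the brass index at (317,210) on the rule. I enlarge the index.

Run:
```python
from h import *
z=np.load("w1.npz");p,d=z["p"],z["d"];c=viewer.calibration("wrist");c["R"]=z["R"];c["t"]=z["t"]
cv2.imwrite("pics/w1c.png",cv2.resize(p[190:230,290:390,::-1],None,fx=8,fy=8,interpolation=cv2.INTER_NEAREST))
v,u=np.mgrid[198:226,306:332]; W=world(c,d[198:226,306:332],u,v)
print((W[::2,:,2]*1000).astype(int))
M=W[W[...,2]>.05];print(len(M),M.mean(0),M[M[:,2].argmax()])
# bar side edges near its free end
v,u=np.mgrid[:420,:560]; W=world(c,d,u,v)
for y in (-.235,-.22,-.2,-.15,-.1):
    s=(abs(W[...,1]-y)<.004)&(W[...,2]>.06)&(W[...,2]<.075)&(W[...,0]>.58)&(W[...,0]<.65); Q=W[s]
    print(y,np.round([Q[:,0].min(),Q[:,0].max(),Q[:,0].mean(),Q[:,2].mean()],4))
```

```text
[[ 14  15  14  16  16  14  14  14  15  14  14  16  15  15  14  16  15  16
   14  13  16  14  14  15  15  14]
 [ 16  14  15  15  16  16  15  16  16  14  16  16  14  17  15  18  17  17
   14  13  16  13  14  15  15  16]
 [ 15  14  25  24  24  25  25  23  24  23  24  24  24  25  25  23  24  24
   25  14  16  15  13  15  15  14]
 [ 15  14  24  25  25  26  25  23  26  24  25  25  25  25  25  23  25  25
   24  15  14  14  14  15  14  14]
 [ 14  15  23  24  25  24  26  25  25  25  25  25  24  24  26  24  24  25
   24  15  14  15  15  14  14  14]
 [ 15  14  24  24  24  25  26  25  25  26  24  26  55  57  60  52  25  24
   25 444  15  15  14  16  14  15]
 [ 15  14  23  23  25  25  23  25  32  35  55  59  60  61  59  59  59  53
   25  16  14  14  15  13  15  14]
 [ 14  14  24  24  25  24  23  24  54  60  59  60  59  60  61  59  58  59
   59  15  14  15  14  15  14  14]
 [ 15  16  24  25  24  24  26  25  60  60  59  59  59  61  60  60  59  59
   59  59  60  15  13  14  13  15]
 [ 11  11  24  23  24  26  25  25  34  45  59  58  59  61  59  59  61  58
   60  11  12  12  11  12  12  11]
 [ 13  12  14  12  11  10  11  13  10  46  56  60  58  60  59  61  60  59
   12  11  13  12  11  12  12  12]
 [ 13  12  12  12  11  11  10  12  12  11  57  60  60  61  60  60  58  11
   12  11  11  12  12  11  11  11]
 [ 11  11  13  11  11  12  12  12  11  12  12  11  14  12  13  11  11  13
   11  11  12  13  11  10  12  10]
 [  0   0   0   2  -1 444   0   0   0  -1   0   1   0   2   0  -1   0   1
    0   0   0   0  -1   0   0   0]]
127 [ 0.57189759 -0.27239124  0.07144903] [ 0.51469609 -0.17700331  0.44468106]
-0.235 [0.6194 0.6313 0.6249 0.0665]
-0.22 [0.6181 0.6311 0.624  0.0664]
-0.2 [0.6174 0.6288 0.6226 0.0667]
-0.15 [0.6144 0.627  0.6198 0.0664]
-0.1 [0.6115 0.6237 0.6168 0.0664]
```

View pics/w1c.png

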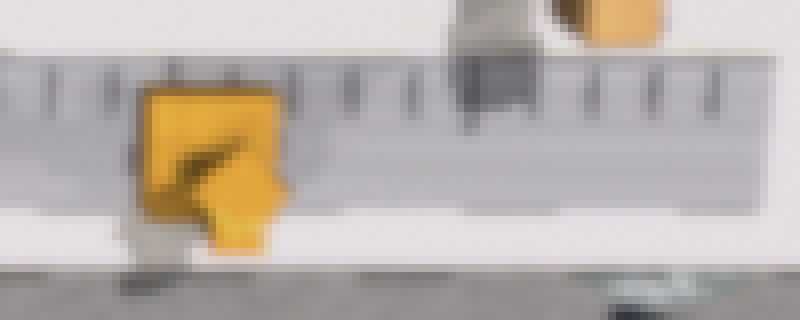

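The crop shows a block about 11 mm above the rule. On it is a post whose flat-looking head (z≈0.06) spans crop pixels (195-290, 165-255). A closer look is needed to tell where the tip is.

Request:
drive_tool:
  plan:
    - [[-10.6,5.1,8],0,-1]
    - [[-10.6,5.1,17],0,-1]
    - [[-10.6,5.1,17],0,-1]
    - [[-10.6,5.1,17],0,-1]
    - [[-10.6,5.1,17],0,-1]
    - [[-10.6,5.1,17],0,-1]
    - [[-10.6,5.1,17],0,-1]
    - [[-10.6,5.1,17],0,-1]
    - [[-10.6,5.1,17],0,-1]
    - [[-10.6,5.1,17],0,-1]

```text
time: 3.45
position: [0.5754, -0.3494, 0.1041]
ee_rot: [3.141, 0.0, 1.63]
wrist_force: [-0.0, -0.7, 0.6]
gripper_width: 0.0914
finger_force: 0.0
```

Run:
```python
from h import *
s=state();print(s["time"],s["position"],s["ee_rot"])
p,d,c=cam("wrist"); np.savez("w2",p=p,d=d,R=c["R"],t=c["t"])
u0,v0=map(int,proj(c,[.585,-.268,.055])); print(u0,v0)
a=max(v0-50,0);b=max(u0-50,0)
cv2.imwrite("pics/w2c.png",cv2.resize(p[a:a+100,b:b+120,::-1],None,fx=6,fy=6,interpolation=cv2.INTER_NEAREST));print("crop origin",b,a)
v,u=np.mgrid[:420,:560]; W=world(c,d,u,v)
th=.0588; ex=np.array([np.cos(th),np.sin(th),0]);ey=np.array([-np.sin(th),np.cos(th),0])
O=np.array([.615,-.070,0]); X=(W-O)@ex; Y=(W-O)@ey; Z=W[...,2]
m=(X>-.09)&(X<-.02)&(Y<-.18)&(Y>-.24)&(Z>.03)&(Z<.08)
for z0 in range(30,70,4):
    q=m&(Z>z0/1e3)&(Z<=z0/1e3+.004)
    if q.sum()>3: print(z0,q.sum(),"X",np.round(np.percentile(X[q],[1,50,99])*1e3,1),"Y",np.round(np.percentile(Y[q],[1,50,99])*1e3,1))
h=m&(Z>.05); 
for y0 in range(-222,-180,2):
    q=h&(Y>y0/1e3)&(Y<=y0/1e3+.002)
    if q.sum(): print(y0,q.sum(),np.round([X[q].min()*1e3,X[q].max()*1e3,Z[q].mean()*1e3],1))
bm=(abs(X)<.02)&(Y<-.1)&(Y>-.2)&(Z>.06)&(Z<.075)
print("bar",bm.sum(),"Yend",Y[bm].min(), "X",X[bm].min(),X[bm].max(),np.median(X[bm]))
```

```text
3.45 [ 0.57535297 -0.34941019  0.1041379 ] [3.14141848e+00 1.32213428e-04 1.62988616e+00]
296 110
crop origin 246 60
58 377 X [-59.6 -52.7 -46.4] Y [-210.5 -202.5 -195.2]
62 5 X [-55.7 -52.1 -47.2] Y [-205.5 -204.4 -195.8]
-212 12 [-56.4 -49.5  60. ]
-210 36 [-56.4 -49.5  60.1]
-208 48 [-56.4 -49.5  60. ]
-206 42 [-57.7 -48.3  60.2]
-204 60 [-59.6 -46.4  60.2]
-202 90 [-60.2 -45.8  60.1]
-200 48 [-58.3 -47.7  60.1]
-198 32 [-56.4 -49.6  60.1]
-196 16 [-54.6 -50.8  60.4]
bar 1801 Yend -0.17817513557531206 X -0.005293375359464387 0.007083003655438452 8.902217760308183e-05
```

View pics/w2c.png

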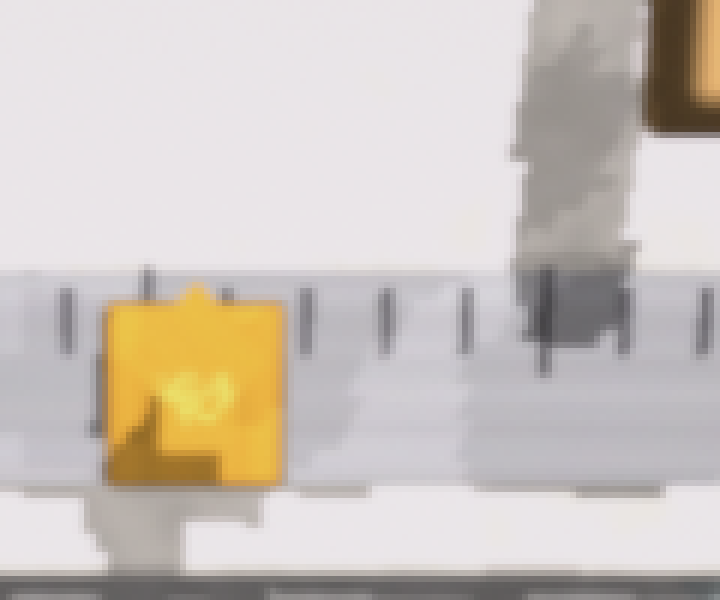

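The close-up shows an arrow-shaped head. Its tip, at crop (197,287), points at the bar and lies at X=-52.8, Y=-195 mm in the leg frame, which is 15 mm beyond the bar's end as stated. The needed draw is about 53.3 mm. Now to the grip point.

Request:
drive_tool:
  plan:
    - [[0,0,-5],0,-1]
    - [[0,0,-10],0,-1]
    - [[6,0.8,-10],0,-1]
    - [[12,1.6,-10],0,-1]
    - [[18,2.4,-10],0,-1]
    - [[24,3.2,-10],0,-1]
    - [[30,4,-10],0,-1]
    - [[36,4.8,-10],0,-1]
    - [[42.5,5.6,-10],0,-1]
    - [[42.5,5.6,-10],0,-1]

```text
time: 4.75
position: [0.6061, 0.0815, 0.204]
ee_rot: [3.141, -0.0, 1.634]
wrist_force: [0.2, 0.0, -0.6]
gripper_width: 0.091
finger_force: 0.0
```

```bash
cat >> h.py <<'E'
th=.0588; ex=np.array([np.cos(th),np.sin(th),0]);ey=np.array([-np.sin(th),np.cos(th),0]);O=np.array([.615,-.070,0])
def leg(P):
    P=np.asarray(P)-O; return np.stack([P@ex,P@ey,P[...,2]],-1)
E
python3 - <<'E'
from h import *
s=state();print(s["time"],leg(s["position"]),s["ee_rot"])
p,d,c=cam("wrist"); cv2.imwrite("pics/w3.png",p[...,::-1])
v,u=np.mgrid[:420,:560]; L=leg(world(c,d,u,v)); X,Y,Z=L[...,0],L[...,1],L[...,2]
r,b=p[...,0].astype(int),p[...,2].astype(int)
m=(Z>.06)&(Z<.075)&(abs(X)<.015)&(Y>.11)&(Y<.2)&(r-b>30); print("bar",m.sum(),X[m].min(),X[m].max(),np.median(X[m]),"end",Y[m].max())
m=(Z>.085)&(Z<.105)&(p.sum(-1)<200)&(Y>.05)&(Y<.13)&(X>-.1)&(X<.03); print("lever",m.sum(),np.percentile(Y[m],[1,50,99]) if m.any() else None)
E
```

```text
4.75 [1.85371982e-06 1.51724335e-01 2.03998403e-01] [ 3.14139875e+00 -2.68156885e-04  1.63367757e+00]
bar 865 -0.004209718564294841 0.006689131417712103 0.0014670201236953863 end 0.1804432381543492
lever 1116 [0.08999275 0.09470301 0.09754613]
```

View pics/w3.png

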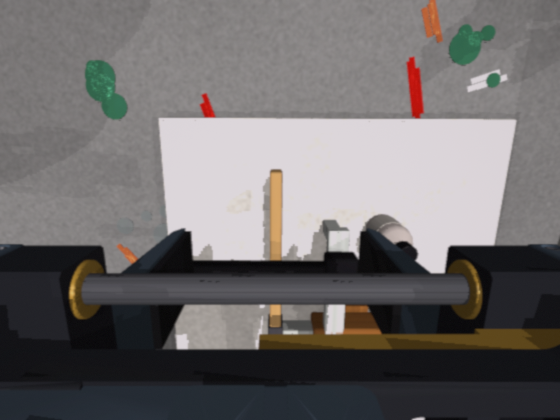

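The picture shows the bar running down between the open fingers, its end at (276,172). The bottle at (390,235) stands behind the right finger's line, well clear (X > 100 mm against 59 mm). Descend, then close loosely.

Request:
drive_tool:
  plan:
    - [[0,0.1,4],0,-1]
    - [[0,0.1,9],0,-1]
    - [[0,0.1,14],0,-1]
    - [[0,0.1,16.9],0,-1]
    - [[0,0.1,16.9],0,0]
    - [[0,0.1,16.9],0,0.62]
    - [[0,0.1,16.9],0,0.62]
    - [[0,0.1,16.9],0,0.62]
    - [[0,0.1,16.9],0,0.62]
    - [[0,0.1,16.9],0,0.62]

```text
time: 6.05
position: [0.6072, 0.0782, 0.0351]
ee_rot: [3.141, -0.0, 1.63]
wrist_force: [-0.7, -0.9, -0.0]
gripper_width: 0.0338
finger_force: 0.0
```

Request:
drive_tool:
  plan:
    - [[0,0,0],0,0.62]
    - [[0,0,0],0,0.62]
    - [[0,-0.6,0],0,0.62]
    - [[0,-1.4,0],0,0.62]
    - [[0,-2.3,0],0,0.62]
    - [[0,-3.2,0],0,0.62]
    - [[0,-4.2,0],0,0.62]
    - [[0,-5,0],0,0.62]
    - [[0,-5.5,0],0,0.62]
    - [[0,-5.6,0],0,0.62]

```text
time: 7.3
position: [0.5515, 0.0749, 0.0351]
ee_rot: [3.14, -0.0, 1.63]
wrist_force: [6.0, 0.1, -4.3]
gripper_width: 0.0173
finger_force: 2.9
```

```bash
cat > chk.py <<'E'
from h import *
s=state();print(s["time"],leg(s["position"]),s["ee_rot"][2],s["wrist_force"]@np.c_[ex,ey],s["gripper_width"],s["finger_force"])
for n in ["top","scene"]:
    p,d,c=cam(n); cv2.imwrite(f"pics/chk_{n}.png",p[...,::-1])
    v,u=np.mgrid[:420,:560]; L=leg(world(c,d,u,v)); X,Y,Z=L[...,0],L[...,1],L[...,2]
    r,b=p[...,0].astype(int),p[...,2].astype(int)
    m=(Z>.058)&(Z<.078)&(abs(X+.05)<.03)&(Y>-.183)&(Y<-.03)&(r-b>40)
    k=np.polyfit(Y[m],X[m],1);print(n,"bar X at tip",np.polyval(k,-.195),"slope",k[0],"minmax",np.percentile(X[m]-np.polyval(k,Y[m]),[2,98]))
    m=(Z>.053)&(Z<.07)&(abs(X+.05)<.03)&(Y<-.19)&(Y>-.215);print("  mark",m.sum(),np.percentile(X[m],[2,50,98]),"tip",X[m][Y[m]>Y[m].max()-.003])
    m=(Z>.083)&(Z<.105)&(p.sum(-1)<200)&(Y>.02)&(Y<.13)&(X>-.14)&(X<-.09); print("  lever",m.sum(),np.percentile(Y[m],[2,50,98]) if m.any() else None)
E
python3 chk.py
```

```text
7.3 [-0.05488509  0.14841051  0.03514363] 1.6298125300461226 [ 6.02062507 -0.22974898] 0.01731208976020396 2.8914018720388412
top bar X at tip -0.052928230813806175 slope 0.0008075393868859122 minmax [-0.00524419  0.00534877]
  mark 40 [-0.06054027 -0.05446816 -0.04903963] tip [-0.05135184 -0.05334665 -0.05355398 -0.05547109 -0.05544988 -0.05746169]
  lever 91 [0.08468115 0.09213027 0.09885945]
scene bar X at tip -0.0511138701280648 slope -0.002157641530559406 minmax [-0.00642078  0.00485859]
  mark 81 [-0.06012106 -0.05415779 -0.04766299] tip [-0.05724336 -0.05549091 -0.05428157 -0.05682709 -0.0551164  -0.0544153
 -0.05386877 -0.05277771 -0.05198113 -0.05082335]
  lever 109 [0.08340738 0.0892399  0.09791103]
```

The bar is about 1.3 mm short of the mark by the draw comparison (needed ≈53.6, drawn ≈52.3). I trim it, then start the slide.

Request:
drive_tool:
  plan:
    - [[0,-0.14,0],0,0.62]
    - [[0,-0.14,0],0,0.62]
    - [[-0.6,-0.14,0],0,0.62]
    - [[-1.2,-0.14,0],0,0.62]
    - [[-1.8,-0.14,0],0,0.62]
    - [[-2.4,-0.14,0],0,0.62]
    - [[-3,-0.14,0],0,0.62]
    - [[-3.6,-0.14,0],0,0.62]
    - [[-4.2,-0.14,0],0,0.62]
    - [[-4.8,-0.14,0],0,0.62]

```text
time: 8.65
position: [0.5535, 0.0273, 0.0354]
ee_rot: [3.14, -0.001, 1.63]
wrist_force: [5.3, 9.5, 0.1]
gripper_width: 0.0177
finger_force: 5.0
```

```bash
python3 chk.py
```

```text
8.65 [-0.05568267  0.10076453  0.03539006] 1.6296012490735001 [5.86297654 9.16367329] 0.01771248473588845 5.026899017393589
top bar X at tip -0.05381048776016275 slope 0.0010793538610564346 minmax [-0.00507019  0.00543157]
  mark 39 [-0.06005577 -0.05406335 -0.04912895] tip [-0.05151045 -0.05346161 -0.0534792  -0.0551182  -0.05521413 -0.05737076]
  lever 0 None
scene bar X at tip -0.05199823969084049 slope 0.0005823924177018233 minmax [-0.00653749  0.00469163]
  mark 80 [-0.06003382 -0.05380207 -0.04809221] tip [-0.05726741 -0.05648919 -0.05490967 -0.05632797 -0.05579362 -0.05428401
 -0.05352053 -0.05301645 -0.05196149 -0.0520698 ]
  lever 92 [0.06734159 0.07245609 0.08288201]
```

Request:
drive_tool:
  plan:
    - [[-0.5,-0.03,0],0,0.62]
    - [[-1,-0.03,0],0,0.62]
    - [[-1.5,-0.03,0],0,0.62]
    - [[-2,-0.03,0],0,0.62]
    - [[-2.5,-0.03,0],0,0.62]
    - [[-2.9,-0.03,0],0,0.62]
    - [[-3.1,-0.03,0],0,0.62]
    - [[-3.3,-0.03,0],0,0.62]
    - [[-3.4,-0.03,0],0,0.62]
    - [[-3.4,-0.03,0],0,0.62]

```text
time: 10.0
position: [0.5553, -0.0047, 0.0354]
ee_rot: [3.139, -0.002, 1.63]
wrist_force: [5.5, 34.3, -0.4]
gripper_width: 0.0173
finger_force: 20.1
```

```bash
python3 chk.py
```

```text
10.0 [-0.05573018  0.06866678  0.03543235] 1.6296378468061197 [ 7.46350503 33.9189391 ] 0.017278526804402457 20.148031264543533
top bar X at tip -0.05407680828923884 slope 0.006289161486361166 minmax [-0.00519316  0.00516968]
  mark 39 [-0.06047376 -0.05465107 -0.04913773] tip [-0.05133651 -0.05347157 -0.05349129 -0.05550752 -0.05751413]
  lever 0 None
scene bar X at tip -0.05234277382882618 slope 0.005129019367845491 minmax [-0.00633092  0.00469778]
  mark 79 [-0.06006229 -0.05381896 -0.04803031] tip [-0.05718649 -0.05679154 -0.05542841 -0.05527317 -0.05405103 -0.05361674
 -0.05337734 -0.05241379 -0.05117103]
  lever 78 [0.03640473 0.0407701  0.05010642]
```

The lever is home: 34 N against the stop, arm at about 45 mm. I ease the side push and close firmly, shifting the tool to keep the bar at the mark.

Request:
drive_tool:
  plan:
    - [[0.1,0,0],0,0.62]
    - [[0.1,0.05,0],0,0.64]
    - [[0.1,0.1,0],0,0.66]
    - [[0.1,0.15,0],0,0.68]
    - [[0.1,0.2,0],0,0.7]
    - [[0.1,0.25,0],0,0.72]
    - [[0.1,0.25,0],0,0.76]
    - [[0.1,0.25,0],0,0.8]
    - [[0.1,0.25,0],0,0.8]
    - [[0.1,0.25,0],0,0.8]
  force: 20

```text
time: 11.35
position: [0.5579, -0.0043, 0.0355]
ee_rot: [3.139, -0.002, 1.63]
wrist_force: [7.5, 22.6, -0.4]
gripper_width: 0.0119
finger_force: 23.9
```

```bash
python3 chk.py
```

```text
11.35 [-0.05315641  0.06889938  0.03545324] 1.6295826398011006 [ 8.77894888 22.09388466] 0.011928714695264136 23.941893205046654
top bar X at tip -0.05388785253592114 slope -0.001109530099915498 minmax [-0.00496836  0.00521874]
  mark 39 [-0.06036551 -0.05439691 -0.04904919] tip [-0.05318305 -0.05354107 -0.05538207 -0.0553963 ]
  lever 0 None
scene bar X at tip -0.05222302494646428 slope 0.0012386723642241538 minmax [-0.00637239  0.00472875]
  mark 81 [-0.05982976 -0.05408543 -0.0474358 ] tip [-0.05759    -0.05703923 -0.05537208 -0.05475297 -0.05329459 -0.05408543
 -0.05330798 -0.0521789  -0.05126213]
  lever 95 [0.03641665 0.04175393 0.05022384]
```

View pics/chk_scene.png

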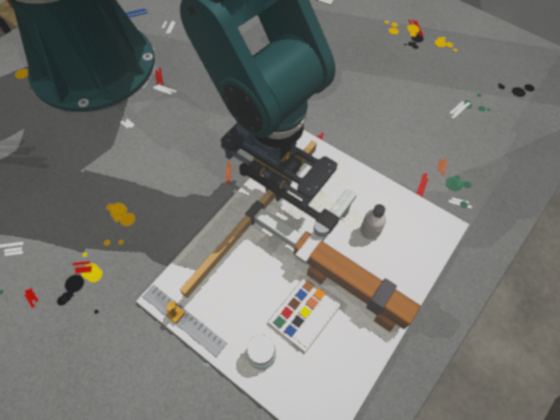

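The picture shows the bar's far end at (185,292) level with the index tip at (175,308). The fingers hold the bar against the lever arm, which is pushed in to the sleeve's mouth. The jar, bottle and box stand where they were. All measurements put the bar within about 0.6 mm of the mark, so I hand in.

```bash
python3 -c "
from h import *
print(robot.hand_in())"
```

```text
the job is handed in; nothing more can be done
None
```

I handed the job in at about 11.5 s with the fingers still closed on the bar; no verdict came back. The leg is held within about 1 mm of the mark, and the cam lever is home: it stopped against 34 N, and its arm measures about 45 mm from the leg's centre line. The jar, bottle and paint box were not touched.

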